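# Make up two fly-tying kits

### The job

Make up the two fly-tying kits from the stock on the bench: the yellow tray gets the black thread and the gold beads, the blue tray gets the green thread, the copper wire and the silver beads. Both are laid out the same way, thread in the cell next to the pull tab, wire in the middle cell, beads in the cell at the far end, each thing set down (not dropped) upright on the floor of its cell. Leave the purple thread, the red beads and the cement bottle where they stand.

Things in the scene. Friction and masses are not known exactly. Their poses are not given: they have to be found in the camera images.
- yellow_tray: Yellow loose tray, 198 mm long (y), 68 wide (x), 0.2 kg. Walls 10 mm high, 3 thick; floor 2.5 thick. Origin: centre of underside. Three open cells, each 62 by 62 mm inside, centres at y = +65 (next to the pull tab), 0 and -65 mm (far end). Tab: 34 mm wide, dark dot, sticks out 19 mm past the +y end, top at 9 mm. No room for fingers beside a thing below the rim: keep fingertips over 10 mm above the bench.
- blue_tray: Blue loose tray, 198 mm long (y), 68 wide (x), 0.2 kg. Walls 10 mm high, 3 thick; floor 2.5 thick. Origin: centre of underside. Three open cells, each 62 by 62 mm inside, centres at y = +65 (next to the pull tab), 0 and -65 mm (far end). Tab: 34 mm wide, dark dot, sticks out 19 mm past the +y end, top at 9 mm. No room for fingers beside a thing below the rim: keep fingertips over 10 mm above the bench.
- black_thread: Small full spool of black thread, standing: 34 mm diameter, 40 mm high, white end flanges, round black label on top; 21 to 42 g. A plain upright cylinder to grip. Origin: centre of its underside, z up. All stock stands at random in one bow, at least 65 mm from centre to centre.
- green_thread: Small full spool of green thread, standing: 34 mm diameter, 40 mm high, white end flanges, round green label on top; 21 to 42 g. A plain upright cylinder to grip. Origin: centre of its underside, z up.
- copper_wire: Spool of copper wire, standing: 40 mm diameter, 36 mm high, grey end flanges, copper-coloured face on top; 42 to 84 g. A plain upright cylinder to grip. Origin: centre of its underside, z up.
- gold_beads: Small round screw-top pot of gold beads, standing: 42 mm diameter, 36 mm high, black cap with the gold beads showing in its window; 56 to 112 g. A plain upright cylinder to grip. Origin: centre of its underside, z up.
- silver_beads: Small round screw-top pot of silver beads, standing: 42 mm diameter, 36 mm high, black cap with the silver beads showing in its window; 56 to 112 g. A plain upright cylinder to grip. Origin: centre of its underside, z up.
- purple_thread: Small full spool of purple thread, standing: 34 mm diameter, 40 mm high, white end flanges, round purple label on top; 21 to 42 g. A plain upright cylinder to grip. Origin: centre of its underside, z up. Not part of either kit: stays where it is.
- red_beads: Small round screw-top pot of red beads, standing: 42 mm diameter, 36 mm high, black cap with the red beads showing in its window; 56 to 112 g. A plain upright cylinder to grip. Origin: centre of its underside, z up. Not part of either kit: stays where it is.
- cement_bottle: Amber glass bottle of head cement with a paper label and a tapered white cap, standing: 28 mm diameter, 58 mm high. Origin: centre of its underside, z up. Not part of either kit: stays where it is.
Mind the look-alikes: they are no part of the job. Of the things that look like the gold_beads, take the one that is nearest to the robot's base at the start.

How it is judged:
By the outcome, as a careful person would: the job done as asked, in the order asked, and still so for the second after the job is handed in, with the robot touching nothing.
It also fails if it takes over 112 s, if anything falls off the work surface, if the arm or the gripper's body presses on something with over 40 N, if the wrist force passes 120 N, or if a joint passes its speed limit or range.

### The arm

A 6-joint arm with a two-finger parallel gripper is mounted at the origin on the work surface. World frame = base frame: x ahead of the robot, y to its left, z up, the work surface at z = 0. Lengths are in m, angles in rad, forces in N, time in s.
With the tool pointing down it reaches from about 0.425 to 0.95 m from the base axis. Payload 3.5 kg.
Tool frame: the origin (TCP) lies at the very end of the fingers, on their centre line; the grasp point (between the pads) lies 19 mm behind it; z points along the fingers, y is the line along which they close (so a half turn about z gives the same grasp; the last joint's range is limited). The gripper opens to 85 mm and grips with 20 to 120 N. Pads are 22 mm wide; open, the fingers measure 114 mm over their backs; the gripper's body (76 mm by 85 mm) begins 54 mm behind the grasp point. The pads swing forward as they close: fully open they stand 13 mm farther back than shut.
Start: joints at [0.992, 0.286, 1.577, -0, 1.279, -0.15], TCP at [0.281, 0.614, 0.231] pointing down, gripper open.
Joint ranges: [-2.77, 2.77], [-0.9, 2.22], [0.21, 2.48], [-1.53, 4.67], [0.24, 2.81], [-2.84, 2.84]. Speed limits (rad/s): [2.79, 2.79, 3.14, 3.14, 3.14, 3.14].

### API

Orientations are given as a unit quaternion [x, y, z, w].
In Python, from plant import ctrl, optics, sign_off gives the robot as it stands.
- The arm moves only by the shell command python3 -m creep 'ROWS' [FORCE]. ROWS is JSON, a list of rows, each an object of numbers: "x", "y", "z": the shift along the tool's x, y, z in mm; "rx", "ry", "rz": the turn, a rotation vector about the tool's x, y, z in degrees; "grip": the opening, from 0 (shut) to 1 (fully open). In form: [{"x": .., "y": .., "z": .., "rx": .., "ry": .., "rz": .., "grip": ..}, ...]. A call has exactly 10 rows; each row shifts and turns the commanded pose from where the row before left it, along the tool's axes as they then stand; what a row does not reach is not made up. A row lasts 1/12 s, in which the tool goes at most 41.7 mm and 7.16 degrees, less where a joint would pass 70% of its speed; a pose out of reach is approached as far as the arm can. A call with a gripper value outside its range is refused whole. The fingers move at their own pace and stop on an object; FORCE is the grip in N (left out, the last holds). Time passes only in rows, so rows that do not move let the fingers close, or fill a call up. It gives the time, the measured TCP pose, the force, the opening and the grip force at its end, in the units of the state.
- ctrl.get_state(): the state, without advancing time (a new reading comes with each control period).
- optics.read_camera(name): name is "scene" or "top" or "wrist"; returns a dict with "color" (480x640x3 uint8, blue, green, red), "K" (3x3 intrinsics, pixels), "D" ([k1, k2, p1, p2, k3] as OpenCV has them; the pictures are not rectified), "R" (3x3) and "t" (3): a world point X has camera coordinates R X + t. Camera axes: x right, y down, z forward; pixel columns grow to the right and rows downward; lengths in m; the calibration is good to about 2 mm. A picture is of the moment at which its call begins. There is no depth.
- sign_off(): hands the job in; it is judged then, once.
The state is a dict: "time": time; "qpos": joint angles; "dq": joint speeds; "joint_efforts": joint torques, N m; "eef_pos": TCP position; "tcp_rot": TCP orientation; "contact_force": force on the tool from outside, world axes, zero at the start; "wrist_torque": the same for the moment, N m; "opening": opening from 0.0 (shut) to 1.0 (fully open); "finger_force": force on a finger pad.
Only numpy, scipy, OpenCV 4.12 (cv2) and the standard library are available. Lean on these libraries where they do the work, as an engineer would, in place of code of your own. Each camera call takes 0.05 s, during which the arm holds its last target. There are 200 camera calls.

## Working session

There is one attempt and no reset: what is moved stays moved. The work goes in short steps, Python scripts to look and compute and a shell command to move; the robot and the scene stay as the last step left them, time stands still between calls to the robot, and variables do not carry over. Pictures are saved under pics/ and viewed, at most 17 in all, crops included, and the job is handed in when it is done.

```bash
ls; mkdir -p pics; python3 - <<'E'
from plant import ctrl, optics
import cv2
print(ctrl.get_state())
for n in ("top","scene"):
    c=optics.read_camera(n); cv2.imwrite(f"pics/{n}0.png",c["color"]); print(n,c["K"],c["D"],c["R"],c["t"])
E
```

```text
pics
{'time': 0.0, 'qpos': array([ 9.91996285e-01,  2.87179329e-01,  1.57817392e+00,  1.38130577e-05,
        1.27863399e+00, -1.50005674e-01]), 'dq': array([-1.43266622e-03, -4.65237642e-04, -7.99564565e-04,  4.71836553e-05,
        7.18188806e-04, -1.72780544e-04]), 'joint_efforts': array([-3.99178534e-04, -4.06000972e+01, -2.92619634e+01, -2.02844212e-04,
        5.87258226e-03,  9.83607521e-06]), 'eef_pos': array([0.28025427, 0.61334094, 0.22993976]), 'tcp_rot': array([ 2.12760251e-01,  9.77103701e-01, -1.11631970e-03, -4.32882726e-04]), 'contact_force': array([-0.30570777, -0.5713011 ,  0.19664722]), 'wrist_torque': array([0.01981003, 0.03112095, 0.03496824]), 'finger_force': 0.0, 'opening': 1.000040677084067}
top [[516.84626555   0.         315.31906316]
 [  0.         516.84626555 232.88040426]
 [  0.           0.           1.        ]] [-0.14646652  0.          0.          0.          0.        ] [[-0.02298495 -0.99971952  0.00570673]
 [-0.98028096  0.02141665 -0.19644483]
 [ 0.19626751 -0.01010947 -0.98049827]] [0.01014701 0.46630128 0.81362568]
scene [[462.0481445    0.         320.00518635]
 [  0.         462.0481445  236.21229661]
 [  0.           0.           1.        ]] [0.02042972 0.         0.         0.         0.        ] [[ 0.13531449  0.99070478 -0.01392959]
 [ 0.85797567 -0.12419417 -0.49845117]
 [-0.49554792  0.05549641 -0.86680586]] [-0.06867764 -0.39936753  1.07622672]
```

View pics/top0.png

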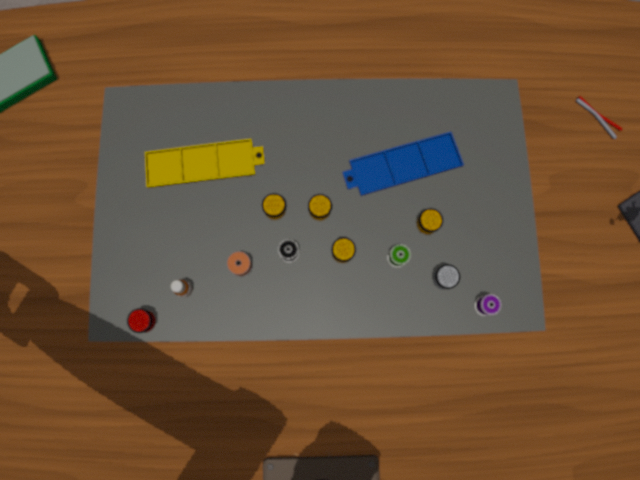

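View pics/scene0.png

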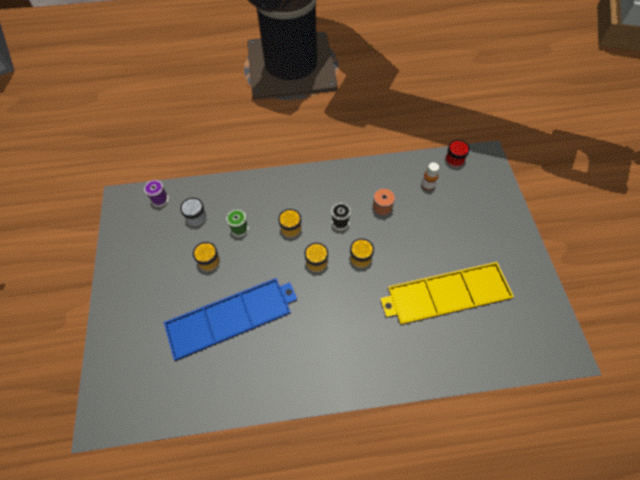

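The top view shows the yellow tray with its tab on the right (dot at 258,155) and the blue tray with its tab on the left (350,179). The black thread is at (288,249), green (400,255), copper (239,263), silver (447,276), and the gold pots are at (344,249), (274,205), (320,206) and (431,220). The scene view agrees.

```bash
cat > h.py <<'E'
import numpy as np, cv2
from plant import ctrl, optics
def cast(c,px,z):
    px=np.asarray(px,float).reshape(-1,1,2)
    u=cv2.undistortPoints(px,c["K"],np.array(c["D"]))[:,0]
    d=np.c_[u,np.ones(len(u))]@c["R"]; o=-c["R"].T@c["t"]
    return o+d*((z-o[2])/d[:,2])[:,None]
def blob(c,lo,hi,near,r=14,big=False):
    """centroid of the masked pixels near a seed"""
    h=cv2.cvtColor(c["color"],cv2.COLOR_BGR2HSV); m=cv2.inRange(h,np.array(lo),np.array(hi))
    k=np.zeros_like(m); cv2.circle(k,tuple(near),r,255,-1); m&=k
    n,l,s,ce=cv2.connectedComponentsWithStats(m)
    i=1+np.argmax(s[1:,4]); return ce[i],s[i],(l==i)
E
python3 - <<'E'
from h import *
t=optics.read_camera("top"); s=optics.read_camera("scene")
G=((15,120,90),(35,255,255)); K=((0,0,0),(180,255,70))
items={"gold_a":(G,(344,249),(289,219),.036),"gold_b":(G,(320,206),(316,253),.036),"gold_c":(G,(274,205),(361,249),.036),"gold_d":(G,(431,220),(205,253),.036),
"black":(K,(288,249),(340,212),.040),"green":(((40,80,60),(85,255,255)),(400,254),(237,218),.040),
"copper":(((3,90,90),(14,255,255)),(239,262),(384,198),.036),"silver":(((0,0,120),(180,60,255)),(447,275),(192,208),.036),
"purple":(((130,60,60),(165,255,255)),(489,304),(155,188),.040)}
for n,(m,a,b,z) in items.items():
    o=[]
    for c,p in((t,a),(s,b)):
        ce,st,_=blob(c,*m,p); w=cast(c,ce,z)[0]; o+=[ce.round(1).tolist(),st[2:].tolist(),(w[:2]*1000).round(1).tolist(),]
    print(n,o,round(float(np.hypot(*w[:2])),3))
for n,m,a,d in(("yellow",((22,120,90),(35,255,255)),(200,162),(258,155)),("blue",((105,120,60),(125,255,255)),(406,163),(350,179))):
    _,st,M=blob(t,*m,a,68) 
    M=cv2.morphologyEx(M.astype(np.uint8),cv2.MORPH_CLOSE,np.ones((7,7)))
    M=cv2.morphologyEx(cv2.copyMakeBorder(M,0,0,0,0,0),cv2.MORPH_OPEN,np.ones((23,23)))
    y,x=np.nonzero(M); w=cast(t,np.c_[x,y],.009)[:,:2].astype(np.float32)*1000
    r=cv2.minAreaRect(w); ce,_,_=blob(t,*K,d,4); dot=cast(t,ce,.009)[0][:2]*1000
    b=cv2.boxPoints(r); print(n,r,w.mean(0),"dot",ce,dot,"axis deg",np.degrees(np.arctan2(*(dot-np.array(r[0]))[::-1])),"dist",np.linalg.norm(dot-np.array(r[0])))
w=optics.read_camera("wrist"); cv2.imwrite("pics/w0.png",w["color"]); R=w["R"]; print(R,w["t"],-R.T@w["t"],w["K"])
cv2.imwrite("pics/crop0.png",cv2.resize(t["color"][120:320,130:510],None,fx=2,fy=2))
E
```

```text
gold_a [[343.4, 248.7], [22, 22, 387], [440.4, -46.8], [289.3, 218.2], [21, 18, 301], [442.4, -45.9]] 0.445
gold_b [[319.5, 205.0], [22, 21, 373], [516.7, -8.6], [315.9, 252.9], [23, 19, 334], [518.5, -8.0]] 0.519
gold_c [[273.3, 204.1], [22, 21, 371], [520.0, 70.1], [361.6, 248.6], [22, 20, 341], [521.2, 70.5]] 0.526
gold_d [[431.0, 219.2], [21, 21, 359], [488.0, -198.5], [204.3, 252.0], [22, 19, 337], [489.5, -196.9]] 0.528
black [[287.9, 248.8], [17, 16, 162], [441.6, 45.9], [340.0, 221.8], [17, 10, 94], [465.2, 41.8]] 0.467
green [[400.0, 253.9], [18, 17, 207], [428.8, -141.0], [235.4, 217.1], [16, 14, 154], [428.9, -140.3]] 0.451
copper [[238.5, 262.9], [24, 23, 407], [420.1, 129.0], [383.8, 199.6], [21, 24, 368], [427.3, 128.5]] 0.446
silver [[447.9, 276.1], [19, 20, 300], [389.8, -221.0], [191.0, 206.5], [20, 16, 248], [391.9, -219.7]] 0.449
purple [[490.7, 304.0], [18, 19, 234], [340.3, -289.9], [152.9, 187.0], [17, 15, 165], [340.8, -288.4]] 0.446
yellow ((608.2440795898438, 204.37811279296875), (70.95454406738281, 203.948974609375), 5.53974723815918) [607.69586 205.03638] dot [258.38461538 154.61538462] [619.73084648  98.45726746] axis deg -83.81064942506407 dist 106.54187575632571
blue ((598.0470581054688, -161.78207397460938), (68.75589752197266, 211.16822814941406), 15.613359451293945) [ 598.21606 -161.62346] dot [349.5 178.5] [571.19182806 -63.76762103] axis deg 105.32257324737725 dist 101.62694705450848
[[ 0.41519966  0.90972964 -0.00110453]
 [ 0.87097498 -0.39716088  0.28925045]
 [ 0.26270104 -0.12105871 -0.95725282]] [-0.6747277  -0.03820714  0.37784998] [0.2141626  0.64438744 0.37200413] [[422.91630152   0.         318.01325929]
 [  0.         422.91630152 240.05373524]
 [  0.           0.           1.        ]]
```

View pics/crop0.png

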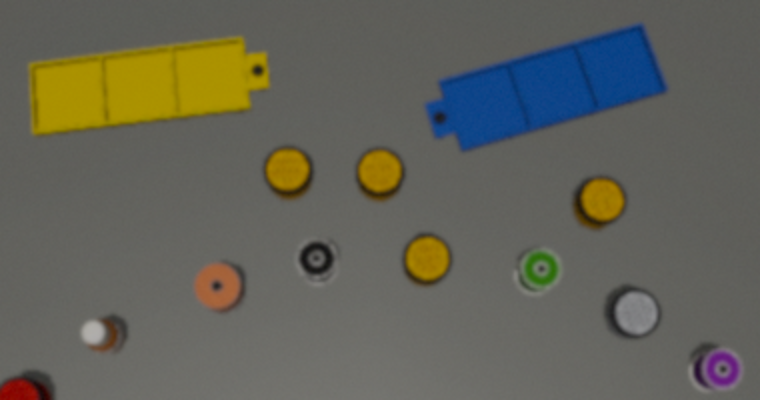

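View pics/w0.png

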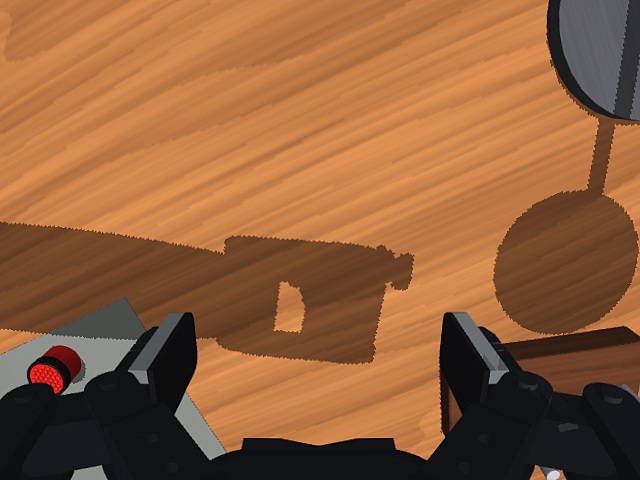

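The measured positions agree between the views to about 2 mm. gold_a (441,-46) is nearest to the base at 0.445 m. The crop shows both trays clearly. The wrist view shows only red beads so far. I'll keep the closing axis across the trays, about 6–15° from world x, so I turn the tool first.

```bash
cat > go.py <<'E'
import sys, numpy as np
from scipy.spatial.transform import Rotation as Ro
from plant import ctrl
P={}
ax=lambda a:np.array([np.cos(np.radians(a)),np.sin(np.radians(a))])
P.update(black=(442.5,46),gold=(441.4,-46.4),green=(429,-140.6),copper=(421,129),silver=(391,-220.3))
for n,c,a in(("Y",(608.7,204.5),-84.2),("B",(600.2,-166.2),105.5)):
    for k,d in(("t",65),("w",0),("b",-65)): P[n+k]=tuple(np.array(c)+d*ax(a))
s=ctrl.get_state(); R=Ro.from_quat(s["tcp_rot"]).as_matrix(); p=s["eef_pos"]*1000
print("t %.2f"%s["time"],"tcp",p.round(1),"yaw %.1f"%np.degrees(np.arctan2(R[1,1],R[0,1])),"tilt %.2f"%np.degrees(np.arccos(-R[2,2])),"open %.3f"%s["opening"],"ff %.1f"%s["finger_force"],s["contact_force"].round(1))
for n in sys.argv[1:]: print(n,np.round(P[n],1),"tool d (x,y) at z kept:",(R.T@np.r_[np.array(P[n])-p[:2],0]).round(1))
E
python3 -m creep '[{"rz":7},{"rz":7},{"rz":7},{"rz":7},{"rz":7},{"rz":7},{"rz":7},{"rz":7},{"rz":1},{}]' 40
python3 go.py black
```

```text
t 0.25 tcp [280.5 613.6 230.6] yaw 65.4 tilt 0.07 open 0.997 ff 0.0 [0.2 0.3 0.2]
black [442.5  46. ] tool d (x,y) at z kept: [-383.4 -448.9    0.5]$[0]: bad value
```

```bash

python3 -m creep '[{"x":0,"y":0,"z":0,"rx":0,"ry":0,"rz":7,"grip":1},{"x":0,"y":0,"z":0,"rx":0,"ry":0,"rz":7,"grip":1},{"x":0,"y":0,"z":0,"rx":0,"ry":0,"rz":7,"grip":1},{"x":0,"y":0,"z":0,"rx":0,"ry":0,"rz":7,"grip":1},{"x":0,"y":0,"z":0,"rx":0,"ry":0,"rz":7,"grip":1},{"x":0,"y":0,"z":0,"rx":0,"ry":0,"rz":7,"grip":1},{"x":0,"y":0,"z":0,"rx":0,"ry":0,"rz":7,"grip":1},{"x":0,"y":0,"z":0,"rx":0,"ry":0,"rz":7,"grip":1},{"x":0,"y":0,"z":0,"rx":0,"ry":0,"rz":0,"grip":1},{"x":0,"y":0,"z":0,"rx":0,"ry":0,"rz":0,"grip":1}]' 40
python3 go.py black
```

```text
time: 1.08
eef_pos: [0.2806, 0.6138, 0.2311]
tcp_rot: [0.645, 0.764, -0.0, 0.0]
contact_force: [0.2, -0.4, -0.4]
opening: 0.999
finger_force: 0.0
t 1.08 tcp [280.6 613.8 231.1] yaw 9.6 tilt 0.02 open 0.999 ff 0.0 [ 0.2 -0.4 -0.4]
black [442.5  46. ] tool d (x,y) at z kept: [-5.869e+02  6.490e+01  2.000e-01]
```

```bash

python3 -m creep '[{"x":-40,"y":6.5,"z":0,"rx":0,"ry":0,"rz":0,"grip":1},{"x":-40,"y":6.5,"z":0,"rx":0,"ry":0,"rz":0,"grip":1},{"x":-40,"y":6.5,"z":0,"rx":0,"ry":0,"rz":0,"grip":1},{"x":-40,"y":6.5,"z":0,"rx":0,"ry":0,"rz":0,"grip":1},{"x":-40,"y":6.5,"z":0,"rx":0,"ry":0,"rz":0,"grip":1},{"x":-40,"y":6.5,"z":0,"rx":0,"ry":0,"rz":0,"grip":1},{"x":-40,"y":6.5,"z":0,"rx":0,"ry":0,"rz":0,"grip":1},{"x":-40,"y":6.5,"z":0,"rx":0,"ry":0,"rz":0,"grip":1},{"x":-40,"y":6.5,"z":0,"rx":0,"ry":0,"rz":0,"grip":1},{"x":-40,"y":6.4,"z":0,"rx":0,"ry":0,"rz":0,"grip":1}]'
python3 -m creep '[{"x":-37,"y":0,"z":15,"rx":0,"ry":0,"rz":0,"grip":1},{"x":-37,"y":0,"z":15,"rx":0,"ry":0,"rz":0,"grip":1},{"x":-37,"y":0,"z":15,"rx":0,"ry":0,"rz":0,"grip":1},{"x":-37,"y":0,"z":15,"rx":0,"ry":0,"rz":0,"grip":1},{"x":-39,"y":0,"z":15,"rx":0,"ry":0,"rz":0,"grip":1},{"x":0,"y":0,"z":15,"rx":0,"ry":0,"rz":0,"grip":1},{"x":0,"y":0,"z":15,"rx":0,"ry":0,"rz":0,"grip":1},{"x":0,"y":0,"z":15,"rx":0,"ry":0,"rz":0,"grip":1},{"x":0,"y":0,"z":0,"rx":0,"ry":0,"rz":0,"grip":1},{"x":0,"y":0,"z":0,"rx":0,"ry":0,"rz":0,"grip":1}]'
python3 go.py black
python3 - <<'E'
from h import *
c=optics.read_camera("wrist"); cv2.imwrite("pics/w1.png",c["color"])
E
```

```text
time: 1.92
eef_pos: [0.4104, 0.2282, 0.2316]
tcp_rot: [0.645, 0.764, 0.0, 0.0]
contact_force: [1.0, 0.8, 0.4]
opening: 0.997
finger_force: 0.0
time: 2.75
eef_pos: [0.4402, 0.0456, 0.1109]
tcp_rot: [0.646, 0.763, -0.001, -0.001]
contact_force: [0.3, -0.5, 0.1]
opening: 1.001
finger_force: 0.0
t 2.75 tcp [440.2  45.6 110.9] yaw 9.5 tilt 0.11 open 1.001 ff 0.0 [ 0.3 -0.5  0.1]
black [442.5  46. ] tool d (x,y) at z kept: [ 0.1  2.3 -0. ]
```

View pics/w1.png

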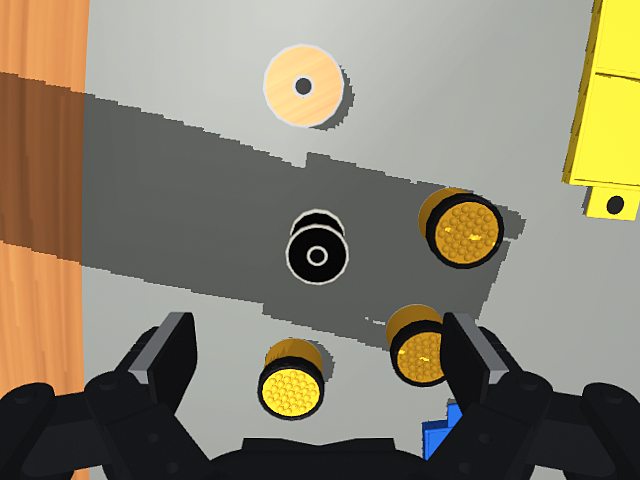

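Wrist view: the black spool is centred between the fingers (317,255). A neighbouring gold pot is close to the right finger's line, so I'll descend with the gripper part-open.

```bash

python3 -m creep '[{"x":0,"y":2,"z":0,"rx":0,"ry":0,"rz":0,"grip":0.65},{"x":0,"y":0,"z":10,"rx":0,"ry":0,"rz":0,"grip":0.65},{"x":0,"y":0,"z":15,"rx":0,"ry":0,"rz":0,"grip":0.65},{"x":0,"y":0,"z":15,"rx":0,"ry":0,"rz":0,"grip":0.65},{"x":0,"y":0,"z":15,"rx":0,"ry":0,"rz":0,"grip":0.65},{"x":0,"y":0,"z":15,"rx":0,"ry":0,"rz":0,"grip":0.65},{"x":0,"y":0,"z":15,"rx":0,"ry":0,"rz":0,"grip":0.65},{"x":0,"y":0,"z":10,"rx":0,"ry":0,"rz":0,"grip":0.65},{"x":0,"y":0,"z":5,"rx":0,"ry":0,"rz":0,"grip":0.65},{"x":0,"y":0,"z":0,"rx":0,"ry":0,"rz":0,"grip":0.65}]'
python3 go.py black
python3 -m creep '[{"x":0,"y":0,"z":0,"rx":0,"ry":0,"rz":0,"grip":0.65},{"x":0,"y":0,"z":0,"rx":0,"ry":0,"rz":0,"grip":0.2},{"x":0,"y":0,"z":0,"rx":0,"ry":0,"rz":0,"grip":0.2},{"x":0,"y":0,"z":0,"rx":0,"ry":0,"rz":0,"grip":0.2},{"x":0,"y":0,"z":0,"rx":0,"ry":0,"rz":0,"grip":0.2},{"x":0,"y":0,"z":0,"rx":0,"ry":0,"rz":0,"grip":0.2},{"x":0,"y":0,"z":0,"rx":0,"ry":0,"rz":0,"grip":0.2},{"x":0,"y":0,"z":0,"rx":0,"ry":0,"rz":0,"grip":0.2},{"x":0,"y":0,"z":0,"rx":0,"ry":0,"rz":0,"grip":0.2},{"x":0,"y":0,"z":0,"rx":0,"ry":0,"rz":0,"grip":0.2}]' 40
python3 go.py Yt
python3 - <<'E'
from h import *
c=optics.read_camera("wrist"); cv2.imwrite("pics/w2.png",c["color"])
E
```

```text
time: 3.63
eef_pos: [0.4421, 0.0461, 0.0104]
tcp_rot: [0.646, 0.763, -0.001, -0.001]
contact_force: [0.6, 0.3, -0.1]
opening: 0.65
finger_force: 0.0
t 3.63 tcp [442.1  46.1  10.4] yaw 9.5 tilt 0.12 open 0.650 ff 0.0 [ 0.6  0.3 -0.1]
black [442.5  46. ] tool d (x,y) at z kept: [-0.2  0.4 -0. ]
time: 4.47
eef_pos: [0.4439, 0.0458, 0.0125]
tcp_rot: [0.647, 0.763, 0.001, 0.001]
contact_force: [-0.6, 0.3, 5.1]
opening: 0.385
finger_force: 40.0
t 4.47 tcp [443.9  45.8  12.5] yaw 9.4 tilt 0.13 open 0.385 ff 40.0 [-0.6  0.3  5.1]
Yt [615.3 139.8] tool d (x,y) at z kept: [ 64.7 184.5   0.3]
```

View pics/w2.png

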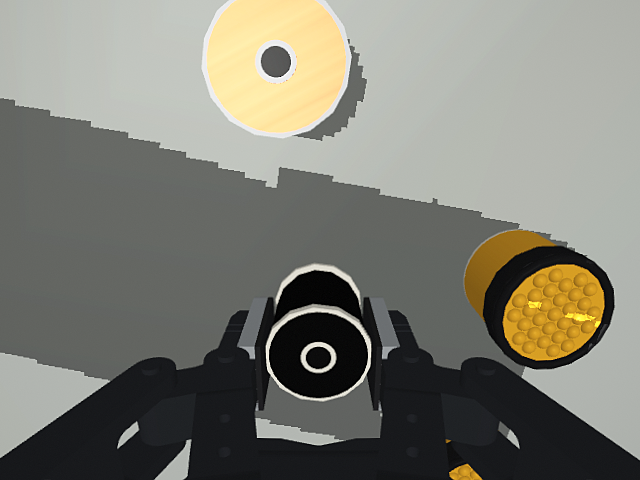

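Gripped: the spool sits square between the pads at 40 N. Lift and carry it over.

```bash

python3 -m creep '[{"x":0,"y":0,"z":-10,"rx":0,"ry":0,"rz":0,"grip":0.2},{"x":0,"y":0,"z":-20,"rx":0,"ry":0,"rz":0,"grip":0.2},{"x":0,"y":0,"z":-25,"rx":0,"ry":0,"rz":0,"grip":0.2},{"x":0,"y":0,"z":-25,"rx":0,"ry":0,"rz":0,"grip":0.2},{"x":10.8,"y":30.7,"z":0,"rx":0,"ry":0,"rz":0,"grip":0.2},{"x":10.8,"y":30.7,"z":0,"rx":0,"ry":0,"rz":0,"grip":0.2},{"x":10.8,"y":30.7,"z":0,"rx":0,"ry":0,"rz":0,"grip":0.2},{"x":10.8,"y":30.7,"z":0,"rx":0,"ry":0,"rz":0,"grip":0.2},{"x":10.8,"y":30.7,"z":0,"rx":0,"ry":0,"rz":0,"grip":0.2},{"x":10.8,"y":30.7,"z":0,"rx":0,"ry":0,"rz":0,"grip":0.2}]'
python3 -m creep '[{"x":0,"y":0,"z":0,"rx":0,"ry":0,"rz":1,"grip":0.2},{"x":0,"y":0,"z":0,"rx":0,"ry":0,"rz":2,"grip":0.2},{"x":0,"y":0,"z":10,"rx":0,"ry":0,"rz":0,"grip":0.2},{"x":0,"y":0,"z":15,"rx":0,"ry":0,"rz":0,"grip":0.2},{"x":0,"y":0,"z":15,"rx":0,"ry":0,"rz":0,"grip":0.2},{"x":0,"y":0,"z":10,"rx":0,"ry":0,"rz":0,"grip":0.2},{"x":0,"y":0,"z":10,"rx":0,"ry":0,"rz":0,"grip":0.2},{"x":0,"y":0,"z":5,"rx":0,"ry":0,"rz":0,"grip":0.2},{"x":0,"y":0,"z":0,"rx":0,"ry":0,"rz":0,"grip":0.2},{"x":0,"y":0,"z":0,"rx":0,"ry":0,"rz":0,"grip":0.2}]'
python3 go.py Yt
python3 - <<'E'
from h import *
c=optics.read_camera("wrist"); cv2.imwrite("pics/w3.png",c["color"])
E
```

```text
time: 5.35
eef_pos: [0.6146, 0.1409, 0.0913]
tcp_rot: [0.647, 0.763, -0.0, -0.0]
contact_force: [0.4, -1.0, -0.3]
opening: 0.386
finger_force: 39.8
time: 6.18
eef_pos: [0.6138, 0.1399, 0.0263]
tcp_rot: [0.666, 0.746, -0.0, -0.0]
contact_force: [0.5, 0.5, -0.4]
opening: 0.386
finger_force: 39.9
t 6.18 tcp [613.8 139.9  26.3] yaw 6.4 tilt 0.01 open 0.386 ff 39.9 [ 0.5  0.5 -0.4]
Yt [615.3 139.8] tool d (x,y) at z kept: [-0.3  1.4 -0. ]
```

View pics/w3.png

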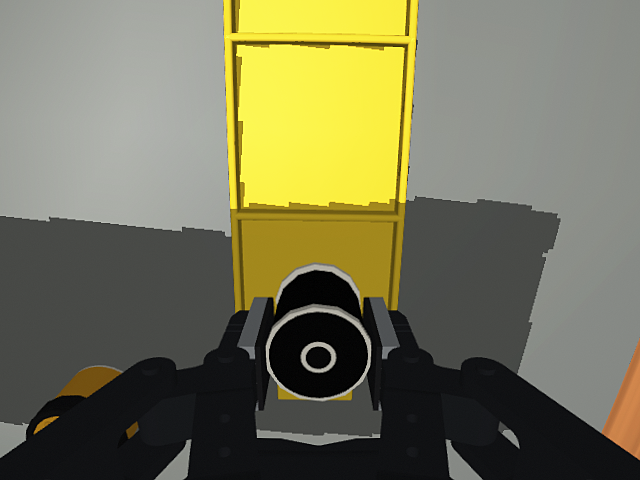

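The spool is over the tab cell and centred across it. Lower, release and rise.

```bash

python3 -m creep '[{"x":0,"y":0.5,"z":4,"rx":0,"ry":0,"rz":0,"grip":0.2},{"x":0,"y":0.5,"z":3,"rx":0,"ry":0,"rz":0,"grip":0.2},{"x":0,"y":0,"z":1,"rx":0,"ry":0,"rz":0,"grip":0.2},{"x":0,"y":0,"z":1,"rx":0,"ry":0,"rz":0,"grip":0.2},{"x":0,"y":0,"z":1,"rx":0,"ry":0,"rz":0,"grip":0.2},{"x":0,"y":0,"z":0.5,"rx":0,"ry":0,"rz":0,"grip":0.2},{"x":0,"y":0,"z":0.5,"rx":0,"ry":0,"rz":0,"grip":0.2},{"x":0,"y":0,"z":0,"rx":0,"ry":0,"rz":0,"grip":0.2},{"x":0,"y":0,"z":0,"rx":0,"ry":0,"rz":0,"grip":0.2},{"x":0,"y":0,"z":0,"rx":0,"ry":0,"rz":0,"grip":0.2}]'
python3 go.py Yt
```

```text
time: 7.07
eef_pos: [0.615, 0.1401, 0.0155]
tcp_rot: [0.666, 0.746, 0.0, 0.0]
contact_force: [-0.5, 0.3, 0.2]
opening: 0.383
finger_force: 39.9
t 7.07 tcp [615.  140.1  15.5] yaw 6.4 tilt 0.01 open 0.383 ff 39.9 [-0.5  0.3  0.2]
Yt [615.3 139.8] tool d (x,y) at z kept: [-0.3  0.3  0. ]
```

```bash

python3 -m creep '[{"x":0,"y":0,"z":0.5,"rx":0,"ry":0,"rz":0,"grip":0.2},{"x":0,"y":0,"z":0.5,"rx":0,"ry":0,"rz":0,"grip":0.2},{"x":0,"y":0,"z":0.5,"rx":0,"ry":0,"rz":0,"grip":0.2},{"x":0,"y":0,"z":0,"rx":0,"ry":0,"rz":0,"grip":0.2},{"x":0,"y":0,"z":0,"rx":0,"ry":0,"rz":0,"grip":0.2},{"x":0,"y":0,"z":0,"rx":0,"ry":0,"rz":0,"grip":0.2},{"x":0,"y":0,"z":0,"rx":0,"ry":0,"rz":0,"grip":0.2},{"x":0,"y":0,"z":0,"rx":0,"ry":0,"rz":0,"grip":0.2},{"x":0,"y":0,"z":0,"rx":0,"ry":0,"rz":0,"grip":0.2},{"x":0,"y":0,"z":0,"rx":0,"ry":0,"rz":0,"grip":0.2}]'

```

```text
time: 7.9
eef_pos: [0.6151, 0.1401, 0.015]
tcp_rot: [0.666, 0.746, -0.0, -0.0]
contact_force: [-2.8, -0.0, 5.2]
opening: 0.383
finger_force: 40.4
```

Contact at TCP z = 15.0, as predicted. Release and rise.

```bash

python3 -m creep '[{"x":0,"y":0,"z":0,"rx":0,"ry":0,"rz":0,"grip":0.65},{"x":0,"y":0,"z":0,"rx":0,"ry":0,"rz":0,"grip":0.65},{"x":0,"y":0,"z":0,"rx":0,"ry":0,"rz":0,"grip":0.65},{"x":0,"y":0,"z":0,"rx":0,"ry":0,"rz":0,"grip":0.65},{"x":0,"y":0,"z":-3,"rx":0,"ry":0,"rz":0,"grip":0.65},{"x":0,"y":0,"z":-10,"rx":0,"ry":0,"rz":0,"grip":0.65},{"x":0,"y":0,"z":-20,"rx":0,"ry":0,"rz":0,"grip":0.65},{"x":0,"y":0,"z":-25,"rx":0,"ry":0,"rz":0,"grip":0.65},{"x":0,"y":0,"z":-25,"rx":0,"ry":0,"rz":0,"grip":0.65},{"x":0,"y":0,"z":0,"rx":0,"ry":0,"rz":0,"grip":0.65}]'
python3 go.py gold
```

```text
time: 8.73
eef_pos: [0.6191, 0.1405, 0.1043]
tcp_rot: [0.666, 0.746, 0.004, 0.004]
contact_force: [0.4, 0.1, 0.8]
opening: 0.65
finger_force: 0.0
t 8.73 tcp [619.1 140.5 104.3] yaw 6.4 tilt 0.68 open 0.650 ff 0.0 [0.4 0.1 0.8]
gold [441.4 -46.4] tool d (x,y) at z kept: [-165.8 -197.5   -2.3]
```

```bash

python3 -m creep '[{"x":-23.7,"y":-27.6,"z":0,"rx":0,"ry":0,"rz":0,"grip":0.75},{"x":-23.7,"y":-27.6,"z":0,"rx":0,"ry":0,"rz":0,"grip":0.75},{"x":-23.7,"y":-27.6,"z":0,"rx":0,"ry":0,"rz":0,"grip":0.75},{"x":-23.7,"y":-27.6,"z":0,"rx":0,"ry":0,"rz":0,"grip":0.75},{"x":-23.7,"y":-27.6,"z":0,"rx":0,"ry":0,"rz":0,"grip":0.75},{"x":-23.7,"y":-27.6,"z":0,"rx":0,"ry":0,"rz":0,"grip":0.75},{"x":-23.7,"y":-27.6,"z":0,"rx":0,"ry":0,"rz":0,"grip":0.75},{"x":0,"y":0,"z":12,"rx":0,"ry":0,"rz":0,"grip":0.75},{"x":0,"y":0,"z":12,"rx":0,"ry":0,"rz":0,"grip":0.75},{"x":0,"y":0,"z":0,"rx":0,"ry":0,"rz":0,"grip":0.75}]'
python3 go.py gold
python3 - <<'E'
from h import *
c=optics.read_camera("wrist"); cv2.imwrite("pics/w4.png",c["color"])
E
python3 go.py gold
```

```text
time: 9.57
eef_pos: [0.4395, -0.0465, 0.0713]
tcp_rot: [0.667, 0.745, -0.001, -0.002]
contact_force: [-0.7, -0.5, 0.3]
opening: 0.752
finger_force: 0.0
t 9.57 tcp [439.5 -46.5  71.3] yaw 6.3 tilt 0.20 open 0.752 ff 0.0 [-0.7 -0.5  0.3]
gold [441.4 -46.4] tool d (x,y) at z kept: [-0.2  1.9 -0. ]
t 9.62 tcp [440.4 -46.3  72.2] yaw 6.4 tilt 0.14 open 0.746 ff 0.0 [-0.1  0.3  0.2]
gold [441.4 -46.4] tool d (x,y) at z kept: [-0.2  1.  -0. ]
```

View pics/w4.png

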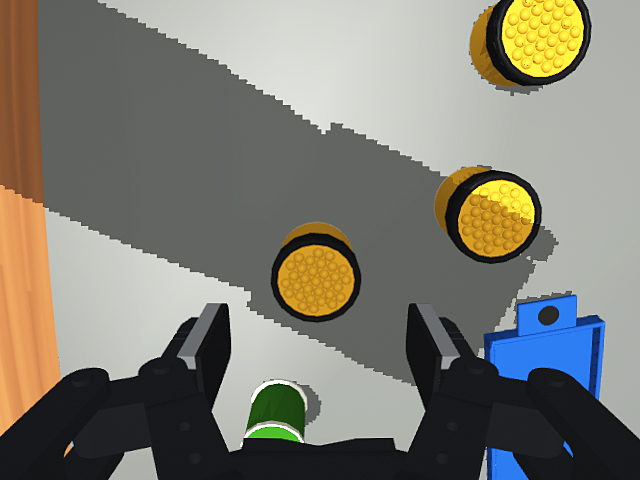

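The gold pot is centred (316,278), with its neighbours clear. Descend and grip.

```bash

python3 -m creep '[{"x":0,"y":1,"z":10,"rx":0,"ry":0,"rz":0,"grip":0.75},{"x":0,"y":0,"z":13,"rx":0,"ry":0,"rz":0,"grip":0.75},{"x":0,"y":0,"z":13,"rx":0,"ry":0,"rz":0,"grip":0.75},{"x":0,"y":0,"z":13,"rx":0,"ry":0,"rz":0,"grip":0.75},{"x":0,"y":0,"z":9,"rx":0,"ry":0,"rz":0,"grip":0.75},{"x":0,"y":0,"z":4,"rx":0,"ry":0,"rz":0,"grip":0.75},{"x":0,"y":0,"z":0,"rx":0,"ry":0,"rz":0,"grip":0.75},{"x":0,"y":0,"z":0,"rx":0,"ry":0,"rz":0,"grip":0.2},{"x":0,"y":0,"z":0,"rx":0,"ry":0,"rz":0,"grip":0.2},{"x":0,"y":0,"z":0,"rx":0,"ry":0,"rz":0,"grip":0.2}]' 50
python3 go.py gold
python3 -m creep '[{"x":0,"y":0,"z":0,"rx":0,"ry":0,"rz":0,"grip":0.2},{"x":0,"y":0,"z":0,"rx":0,"ry":0,"rz":0,"grip":0.2},{"x":0,"y":0,"z":0,"rx":0,"ry":0,"rz":0,"grip":0.2},{"x":0,"y":0,"z":0,"rx":0,"ry":0,"rz":0,"grip":0.2},{"x":0,"y":0,"z":0,"rx":0,"ry":0,"rz":0,"grip":0.2},{"x":0,"y":0,"z":0,"rx":0,"ry":0,"rz":0,"grip":0.2},{"x":0,"y":0,"z":-10,"rx":0,"ry":0,"rz":0,"grip":0.2},{"x":0,"y":0,"z":-20,"rx":0,"ry":0,"rz":0,"grip":0.2},{"x":0,"y":0,"z":-25,"rx":0,"ry":0,"rz":0,"grip":0.2},{"x":0,"y":0,"z":-25,"rx":0,"ry":0,"rz":0,"grip":0.2}]'
python3 go.py Yb
```

```text
time: 10.45
eef_pos: [0.4435, -0.0466, 0.0119]
tcp_rot: [0.666, 0.746, 0.0, 0.001]
contact_force: [0.1, -0.8, -1.0]
opening: 0.474
finger_force: 50.4
t 10.45 tcp [443.5 -46.6  11.9] yaw 6.4 tilt 0.13 open 0.474 ff 50.4 [ 0.1 -0.8 -1. ]
gold [441.4 -46.4] tool d (x,y) at z kept: [ 0.4 -2.1 -0. ]
time: 11.28
eef_pos: [0.441, -0.0458, 0.0909]
tcp_rot: [0.666, 0.746, -0.001, -0.002]
contact_force: [0.1, 0.8, -0.6]
opening: 0.475
finger_force: 50.6
t 11.28 tcp [441.  -45.8  90.9] yaw 6.4 tilt 0.20 open 0.475 ff 50.6 [ 0.1  0.8 -0.6]
Yb [602.1 269.2] tool d (x,y) at z kept: [ 2.949e+02  1.954e+02 -2.000e-01]
```

```bash

python3 -m creep '[{"x":29.5,"y":19.5,"z":0,"rx":0,"ry":0,"rz":0,"grip":0.2},{"x":29.5,"y":19.5,"z":0,"rx":0,"ry":0,"rz":0,"grip":0.2},{"x":29.5,"y":19.5,"z":0,"rx":0,"ry":0,"rz":0,"grip":0.2},{"x":29.5,"y":19.5,"z":0,"rx":0,"ry":0,"rz":0,"grip":0.2},{"x":29.5,"y":19.5,"z":0,"rx":0,"ry":0,"rz":0,"grip":0.2},{"x":29.5,"y":19.5,"z":0,"rx":0,"ry":0,"rz":0,"grip":0.2},{"x":29.5,"y":19.5,"z":0,"rx":0,"ry":0,"rz":0,"grip":0.2},{"x":29.5,"y":19.5,"z":0,"rx":0,"ry":0,"rz":0,"grip":0.2},{"x":29.5,"y":19.5,"z":0,"rx":0,"ry":0,"rz":0,"grip":0.2},{"x":29.5,"y":19.5,"z":0,"rx":0,"ry":0,"rz":0,"grip":0.2}]'
python3 -m creep '[{"x":0,"y":0,"z":0,"rx":0,"ry":0,"rz":0,"grip":0.2},{"x":0,"y":0,"z":10,"rx":0,"ry":0,"rz":0,"grip":0.2},{"x":0,"y":0,"z":15,"rx":0,"ry":0,"rz":0,"grip":0.2},{"x":0,"y":0,"z":15,"rx":0,"ry":0,"rz":0,"grip":0.2},{"x":0,"y":0,"z":15,"rx":0,"ry":0,"rz":0,"grip":0.2},{"x":0,"y":0,"z":10,"rx":0,"ry":0,"rz":0,"grip":0.2},{"x":0,"y":0,"z":0,"rx":0,"ry":0,"rz":0,"grip":0.2},{"x":0,"y":0,"z":0,"rx":0,"ry":0,"rz":0,"grip":0.2},{"x":0,"y":0,"z":0,"rx":0,"ry":0,"rz":0,"grip":0.2},{"x":0,"y":0,"z":0,"rx":0,"ry":0,"rz":0,"grip":0.2}]'
python3 go.py Yb
python3 - <<'E'
from h import *
c=optics.read_camera("wrist"); cv2.imwrite("pics/w5.png",c["color"])
E
```

```text
time: 12.12
eef_pos: [0.6028, 0.2702, 0.0903]
tcp_rot: [0.666, 0.746, -0.001, -0.0]
contact_force: [0.0, -0.6, -1.5]
opening: 0.48
finger_force: 50.7
time: 12.95
eef_pos: [0.6042, 0.2688, 0.0271]
tcp_rot: [0.666, 0.746, 0.001, 0.001]
contact_force: [-0.0, 0.3, -1.2]
opening: 0.479
finger_force: 50.8
t 12.95 tcp [604.2 268.8  27.1] yaw 6.4 tilt 0.13 open 0.479 ff 50.8 [-0.   0.3 -1.2]
Yb [602.1 269.2] tool d (x,y) at z kept: [ 0.6 -2.  -0. ]
```

View pics/w5.png

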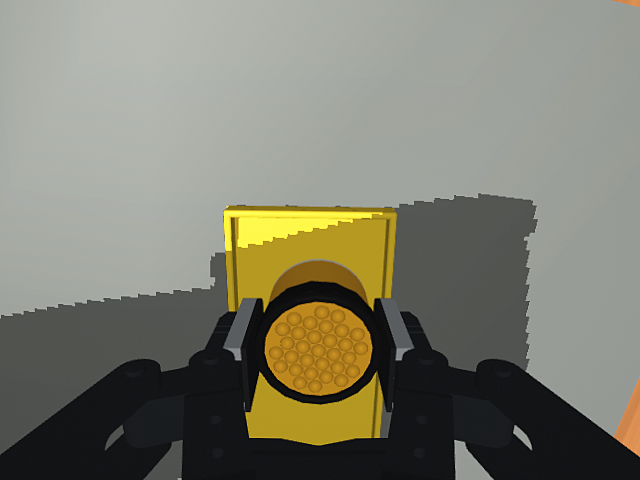

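The pot is over the far-end cell, slightly to its +x side. Correct by about 2 mm while lowering.

```bash

python3 -m creep '[{"x":0,"y":-1,"z":4,"rx":0,"ry":0,"rz":0,"grip":0.2},{"x":0,"y":-1,"z":3,"rx":0,"ry":0,"rz":0,"grip":0.2},{"x":0,"y":0,"z":1,"rx":0,"ry":0,"rz":0,"grip":0.2},{"x":0,"y":0,"z":1,"rx":0,"ry":0,"rz":0,"grip":0.2},{"x":0,"y":0,"z":1,"rx":0,"ry":0,"rz":0,"grip":0.2},{"x":0,"y":0,"z":1,"rx":0,"ry":0,"rz":0,"grip":0.2},{"x":0,"y":0,"z":0.5,"rx":0,"ry":0,"rz":0,"grip":0.2},{"x":0,"y":0,"z":0.5,"rx":0,"ry":0,"rz":0,"grip":0.2},{"x":0,"y":0,"z":0,"rx":0,"ry":0,"rz":0,"grip":0.2},{"x":0,"y":0,"z":0,"rx":0,"ry":0,"rz":0,"grip":0.2}]'
```

```text
time: 13.83
eef_pos: [0.6012, 0.2685, 0.0144]
tcp_rot: [0.666, 0.746, -0.0, -0.0]
contact_force: [-1.5, -0.0, 3.2]
opening: 0.474
finger_force: 51.1
```

Seated. Release and rise.

```bash

python3 -m creep '[{"x":0,"y":0,"z":0,"rx":0,"ry":0,"rz":0,"grip":0.75},{"x":0,"y":0,"z":0,"rx":0,"ry":0,"rz":0,"grip":0.75},{"x":0,"y":0,"z":0,"rx":0,"ry":0,"rz":0,"grip":0.75},{"x":0,"y":0,"z":0,"rx":0,"ry":0,"rz":0,"grip":0.75},{"x":0,"y":0,"z":-3,"rx":0,"ry":0,"rz":0,"grip":0.75},{"x":0,"y":0,"z":-10,"rx":0,"ry":0,"rz":0,"grip":0.75},{"x":0,"y":0,"z":-20,"rx":0,"ry":0,"rz":0,"grip":0.75},{"x":0,"y":0,"z":-25,"rx":0,"ry":0,"rz":0,"grip":0.75},{"x":0,"y":0,"z":-25,"rx":0,"ry":0,"rz":0,"grip":0.75},{"x":0,"y":0,"z":0,"rx":0,"ry":0,"rz":0,"grip":0.75}]' 45
python3 go.py copper green
```

```text
time: 14.67
eef_pos: [0.6053, 0.2697, 0.1046]
tcp_rot: [0.666, 0.746, 0.005, 0.003]
contact_force: [1.2, 0.2, 1.5]
opening: 0.75
finger_force: 0.0
t 14.67 tcp [605.3 269.7 104.6] yaw 6.4 tilt 0.70 open 0.750 ff 0.0 [1.2 0.2 1.5]
copper [421 129] tool d (x,y) at z kept: [-119.2 -198.9   -2.6]
green [ 429.  -140.6] tool d (x,y) at z kept: [-388.  -221.2   -3.4]
```

```bash

python3 -m creep '[{"x":-17,"y":-28,"z":0,"rx":0,"ry":0,"rz":0,"grip":0.75},{"x":-17,"y":-28,"z":0,"rx":0,"ry":0,"rz":0,"grip":0.75},{"x":-17,"y":-28,"z":0,"rx":0,"ry":0,"rz":0,"grip":0.75},{"x":-17,"y":-28,"z":0,"rx":0,"ry":0,"rz":0,"grip":0.75},{"x":-17,"y":-28,"z":0,"rx":0,"ry":0,"rz":0,"grip":0.75},{"x":-17,"y":-28,"z":0,"rx":0,"ry":0,"rz":0,"grip":0.75},{"x":-17,"y":-27,"z":0,"rx":0,"ry":0,"rz":0,"grip":0.75},{"x":0,"y":0,"z":12,"rx":0,"ry":0,"rz":-4,"grip":0.75},{"x":0,"y":0,"z":12,"rx":0,"ry":0,"rz":-5,"grip":0.75},{"x":0,"y":0,"z":0,"rx":0,"ry":0,"rz":0,"grip":0.75}]'
python3 - <<'E'
from h import *
c=optics.read_camera("wrist"); cv2.imwrite("pics/w6.png",c["color"])
E
python3 go.py copper
```

```text
time: 15.5
eef_pos: [0.4189, 0.128, 0.0714]
tcp_rot: [0.605, 0.796, -0.001, -0.001]
contact_force: [-0.1, -1.0, 0.3]
opening: 0.749
finger_force: 0.0
t 15.55 tcp [419.8 128.2  72.3] yaw 15.3 tilt 0.10 open 0.749 ff 0.0 [-0.3  0.3 -0.5]
copper [421 129] tool d (x,y) at z kept: [ 0.5  1.4 -0. ]
```

View pics/w6.png

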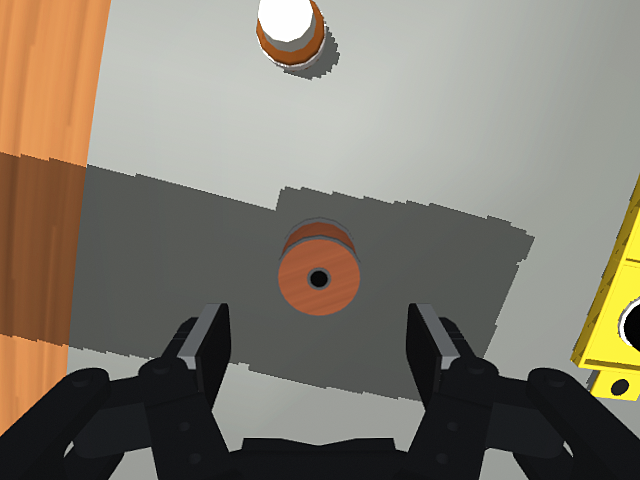

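The copper spool is centred (319,277). Descend, grip and lift.

```bash

python3 -m creep '[{"x":0,"y":1,"z":10,"rx":0,"ry":0,"rz":0,"grip":0.75},{"x":0,"y":0,"z":13,"rx":0,"ry":0,"rz":0,"grip":0.75},{"x":0,"y":0,"z":13,"rx":0,"ry":0,"rz":0,"grip":0.75},{"x":0,"y":0,"z":13,"rx":0,"ry":0,"rz":0,"grip":0.75},{"x":0,"y":0,"z":9,"rx":0,"ry":0,"rz":0,"grip":0.75},{"x":0,"y":0,"z":4,"rx":0,"ry":0,"rz":0,"grip":0.75},{"x":0,"y":0,"z":0,"rx":0,"ry":0,"rz":0,"grip":0.75},{"x":0,"y":0,"z":0,"rx":0,"ry":0,"rz":0,"grip":0.2},{"x":0,"y":0,"z":0,"rx":0,"ry":0,"rz":0,"grip":0.2},{"x":0,"y":0,"z":0,"rx":0,"ry":0,"rz":0,"grip":0.2}]' 50
python3 -m creep '[{"x":0,"y":0,"z":0,"rx":0,"ry":0,"rz":0,"grip":0.2},{"x":0,"y":0,"z":0,"rx":0,"ry":0,"rz":0,"grip":0.2},{"x":0,"y":0,"z":0,"rx":0,"ry":0,"rz":0,"grip":0.2},{"x":0,"y":0,"z":0,"rx":0,"ry":0,"rz":0,"grip":0.2},{"x":0,"y":0,"z":-10,"rx":0,"ry":0,"rz":0,"grip":0.2},{"x":0,"y":0,"z":-20,"rx":0,"ry":0,"rz":0,"grip":0.2},{"x":0,"y":0,"z":-25,"rx":0,"ry":0,"rz":0,"grip":0.2},{"x":0,"y":0,"z":-25,"rx":0,"ry":0,"rz":0,"grip":0.2},{"x":0,"y":0,"z":0,"rx":0,"ry":0,"rz":0,"grip":0.2},{"x":0,"y":0,"z":0,"rx":0,"ry":0,"rz":0,"grip":0.2}]'
python3 go.py Bw
```

```text
time: 16.38
eef_pos: [0.4229, 0.1288, 0.012]
tcp_rot: [0.606, 0.796, 0.001, 0.001]
contact_force: [-0.6, -1.1, -0.9]
opening: 0.451
finger_force: 50.1
time: 17.22
eef_pos: [0.4224, 0.1287, 0.0922]
tcp_rot: [0.606, 0.796, 0.001, 0.001]
contact_force: [0.1, -0.0, -0.0]
opening: 0.452
finger_force: 50.3
t 17.22 tcp [422.4 128.7  92.2] yaw 15.4 tilt 0.18 open 0.452 ff 50.3 [ 0.1 -0.  -0. ]
Bw [ 600.2 -166.2] tool d (x,y) at z kept: [-331.6   92.8    0.5]
```

```bash

python3 -m creep '[{"x":-33.1,"y":9.3,"z":0,"rx":0,"ry":0,"rz":0,"grip":0.2},{"x":-33.1,"y":9.3,"z":0,"rx":0,"ry":0,"rz":0,"grip":0.2},{"x":-33.1,"y":9.3,"z":0,"rx":0,"ry":0,"rz":0,"grip":0.2},{"x":-33.1,"y":9.3,"z":0,"rx":0,"ry":0,"rz":0,"grip":0.2},{"x":-33.1,"y":9.3,"z":0,"rx":0,"ry":0,"rz":0,"grip":0.2},{"x":-33.1,"y":9.3,"z":0,"rx":0,"ry":0,"rz":0,"grip":0.2},{"x":-33.1,"y":9.3,"z":0,"rx":0,"ry":0,"rz":0,"grip":0.2},{"x":-33.1,"y":9.3,"z":0,"rx":0,"ry":0,"rz":0,"grip":0.2},{"x":-33.1,"y":9.3,"z":0,"rx":0,"ry":0,"rz":0,"grip":0.2},{"x":-33.1,"y":9.3,"z":0,"rx":0,"ry":0,"rz":0,"grip":0.2}]'
python3 -m creep '[{"x":0,"y":0,"z":0,"rx":0,"ry":0,"rz":0,"grip":0.2},{"x":0,"y":0,"z":10,"rx":0,"ry":0,"rz":0,"grip":0.2},{"x":0,"y":0,"z":15,"rx":0,"ry":0,"rz":0,"grip":0.2},{"x":0,"y":0,"z":15,"rx":0,"ry":0,"rz":0,"grip":0.2},{"x":0,"y":0,"z":15,"rx":0,"ry":0,"rz":0,"grip":0.2},{"x":0,"y":0,"z":10,"rx":0,"ry":0,"rz":0,"grip":0.2},{"x":0,"y":0,"z":0,"rx":0,"ry":0,"rz":0,"grip":0.2},{"x":0,"y":0,"z":0,"rx":0,"ry":0,"rz":0,"grip":0.2},{"x":0,"y":0,"z":0,"rx":0,"ry":0,"rz":0,"grip":0.2},{"x":0,"y":0,"z":0,"rx":0,"ry":0,"rz":0,"grip":0.2}]'
python3 go.py Bw
python3 - <<'E'
from h import *
c=optics.read_camera("wrist"); cv2.imwrite("pics/w7.png",c["color"])
E
```

```text
time: 18.05
eef_pos: [0.5984, -0.1666, 0.0881]
tcp_rot: [0.606, 0.796, -0.001, -0.002]
contact_force: [-0.0, -0.4, -0.1]
opening: 0.454
finger_force: 50.3
time: 18.88
eef_pos: [0.6001, -0.1657, 0.027]
tcp_rot: [0.606, 0.796, 0.0, 0.001]
contact_force: [0.7, -0.7, -0.4]
opening: 0.451
finger_force: 50.3
t 18.88 tcp [ 600.1 -165.7   27. ] yaw 15.4 tilt 0.11 open 0.451 ff 50.3 [ 0.7 -0.7 -0.4]
Bw [ 600.2 -166.2] tool d (x,y) at z kept: [-0.5 -0.1  0. ]
```

View pics/w7.png

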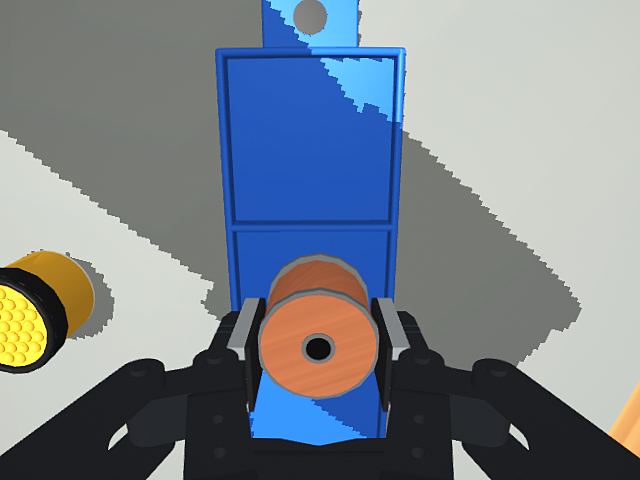

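The copper spool is over the middle cell. Lower it with a 1 mm correction.

```bash

python3 -m creep '[{"x":0,"y":-1,"z":4,"rx":0,"ry":0,"rz":0,"grip":0.2},{"x":0,"y":0,"z":3,"rx":0,"ry":0,"rz":0,"grip":0.2},{"x":0,"y":0,"z":1,"rx":0,"ry":0,"rz":0,"grip":0.2},{"x":0,"y":0,"z":1,"rx":0,"ry":0,"rz":0,"grip":0.2},{"x":0,"y":0,"z":1,"rx":0,"ry":0,"rz":0,"grip":0.2},{"x":0,"y":0,"z":1,"rx":0,"ry":0,"rz":0,"grip":0.2},{"x":0,"y":0,"z":0.5,"rx":0,"ry":0,"rz":0,"grip":0.2},{"x":0,"y":0,"z":0.5,"rx":0,"ry":0,"rz":0,"grip":0.2},{"x":0,"y":0,"z":0.5,"rx":0,"ry":0,"rz":0,"grip":0.2},{"x":0,"y":0,"z":0,"rx":0,"ry":0,"rz":0,"grip":0.2}]'
```

```text
time: 19.77
eef_pos: [0.5985, -0.1659, 0.0144]
tcp_rot: [0.606, 0.796, -0.0, -0.0]
contact_force: [-2.6, -0.4, 5.4]
opening: 0.454
finger_force: 50.9
```

Seated. Release, rise, and go to the green thread.

```bash

python3 -m creep '[{"x":0,"y":0,"z":0,"rx":0,"ry":0,"rz":0,"grip":0.7},{"x":0,"y":0,"z":0,"rx":0,"ry":0,"rz":0,"grip":0.7},{"x":0,"y":0,"z":0,"rx":0,"ry":0,"rz":0,"grip":0.7},{"x":0,"y":0,"z":0,"rx":0,"ry":0,"rz":0,"grip":0.7},{"x":0,"y":0,"z":-3,"rx":0,"ry":0,"rz":0,"grip":0.7},{"x":0,"y":0,"z":-10,"rx":0,"ry":0,"rz":0,"grip":0.7},{"x":0,"y":0,"z":-20,"rx":0,"ry":0,"rz":0,"grip":0.7},{"x":0,"y":0,"z":-25,"rx":0,"ry":0,"rz":0,"grip":0.7},{"x":0,"y":0,"z":-25,"rx":0,"ry":0,"rz":0,"grip":0.7},{"x":0,"y":0,"z":0,"rx":0,"ry":0,"rz":0,"grip":0.7}]'
python3 go.py green
```

```text
time: 20.6
eef_pos: [0.6024, -0.1676, 0.1037]
tcp_rot: [0.606, 0.796, 0.001, 0.006]
contact_force: [1.2, 0.3, 1.0]
opening: 0.701
finger_force: 0.0
t 20.60 tcp [ 602.4 -167.6  103.7] yaw 15.4 tilt 0.68 open 0.701 ff 0.0 [1.2 0.3 1. ]
green [ 429.  -140.6] tool d (x,y) at z kept: [  72.2 -159.9   -2. ]
```

```bash

python3 -m creep '[{"x":14,"y":-31.4,"z":0,"rx":0,"ry":0,"rz":0,"grip":0.7},{"x":14,"y":-31.4,"z":0,"rx":0,"ry":0,"rz":0,"grip":0.7},{"x":14,"y":-31.4,"z":0,"rx":0,"ry":0,"rz":0,"grip":0.7},{"x":14,"y":-31.4,"z":0,"rx":0,"ry":0,"rz":0,"grip":0.7},{"x":14,"y":-31.4,"z":0,"rx":0,"ry":0,"rz":0,"grip":0.7},{"x":0,"y":0,"z":12,"rx":0,"ry":0,"rz":0,"grip":0.7},{"x":0,"y":0,"z":12,"rx":0,"ry":0,"rz":0,"grip":0.7},{"x":0,"y":0,"z":0,"rx":0,"ry":0,"rz":0,"grip":0.7},{"x":0,"y":0,"z":0,"rx":0,"ry":0,"rz":0,"grip":0.7},{"x":0,"y":0,"z":0,"rx":0,"ry":0,"rz":0,"grip":0.7}]'
python3 - <<'E'
from h import *
c=optics.read_camera("wrist"); cv2.imwrite("pics/w8.png",c["color"])
E
python3 go.py green
```

```text
time: 21.43
eef_pos: [0.4291, -0.1405, 0.073]
tcp_rot: [0.606, 0.796, 0.0, 0.0]
contact_force: [-0.1, 0.1, -0.2]
opening: 0.7
finger_force: 0.0
t 21.48 tcp [ 429.4 -140.6   73.2] yaw 15.4 tilt 0.07 open 0.697 ff 0.0 [0.7 0.6 1.1]
green [ 429.  -140.6] tool d (x,y) at z kept: [ 0.1 -0.3 -0. ]
```

View pics/w8.png

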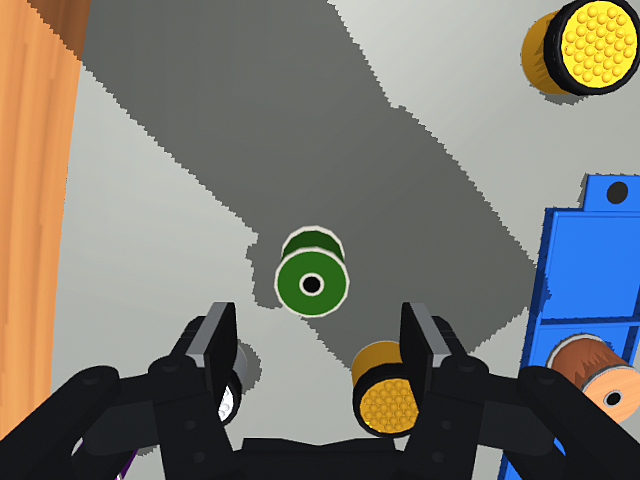

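The green spool is at (312,283), about 3 mm to the left. Shift, descend, grip and lift.

```bash

python3 -m creep '[{"x":0,"y":-2.5,"z":10,"rx":0,"ry":0,"rz":0,"grip":0.7},{"x":0,"y":0,"z":13,"rx":0,"ry":0,"rz":0,"grip":0.7},{"x":0,"y":0,"z":13,"rx":0,"ry":0,"rz":0,"grip":0.7},{"x":0,"y":0,"z":13,"rx":0,"ry":0,"rz":0,"grip":0.7},{"x":0,"y":0,"z":9,"rx":0,"ry":0,"rz":0,"grip":0.7},{"x":0,"y":0,"z":4,"rx":0,"ry":0,"rz":0,"grip":0.7},{"x":0,"y":0,"z":0,"rx":0,"ry":0,"rz":0,"grip":0.7},{"x":0,"y":0,"z":0,"rx":0,"ry":0,"rz":0,"grip":0.2},{"x":0,"y":0,"z":0,"rx":0,"ry":0,"rz":0,"grip":0.2},{"x":0,"y":0,"z":0,"rx":0,"ry":0,"rz":0,"grip":0.2}]' 40
python3 -m creep '[{"x":0,"y":0,"z":0,"rx":0,"ry":0,"rz":0,"grip":0.2},{"x":0,"y":0,"z":0,"rx":0,"ry":0,"rz":0,"grip":0.2},{"x":0,"y":0,"z":0,"rx":0,"ry":0,"rz":0,"grip":0.2},{"x":0,"y":0,"z":0,"rx":0,"ry":0,"rz":0,"grip":0.2},{"x":0,"y":0,"z":-10,"rx":0,"ry":0,"rz":0,"grip":0.2},{"x":0,"y":0,"z":-20,"rx":0,"ry":0,"rz":0,"grip":0.2},{"x":0,"y":0,"z":-25,"rx":0,"ry":0,"rz":0,"grip":0.2},{"x":0,"y":0,"z":-25,"rx":0,"ry":0,"rz":0,"grip":0.2},{"x":0,"y":0,"z":0,"rx":0,"ry":0,"rz":0,"grip":0.2},{"x":0,"y":0,"z":0,"rx":0,"ry":0,"rz":0,"grip":0.2}]'
python3 go.py Bt
```

```text
time: 22.32
eef_pos: [0.427, -0.1414, 0.0114]
tcp_rot: [0.606, 0.796, 0.0, 0.001]
contact_force: [0.5, 0.7, 0.0]
opening: 0.388
finger_force: 39.7
time: 23.15
eef_pos: [0.4268, -0.1413, 0.0919]
tcp_rot: [0.606, 0.796, 0.0, 0.002]
contact_force: [-0.4, -0.2, -0.6]
opening: 0.384
finger_force: 39.7
t 23.15 tcp [ 426.8 -141.3   91.9] yaw 15.4 tilt 0.19 open 0.384 ff 39.7 [-0.4 -0.2 -0.6]
Bt [ 582.8 -103.6] tool d (x,y) at z kept: [ -5.2 160.4   0.4]
```

```bash

python3 -m creep '[{"x":-1,"y":32,"z":0,"rx":0,"ry":0,"rz":0,"grip":0.2},{"x":-1,"y":32,"z":0,"rx":0,"ry":0,"rz":0,"grip":0.2},{"x":-1,"y":32,"z":0,"rx":0,"ry":0,"rz":0,"grip":0.2},{"x":-1,"y":32,"z":0,"rx":0,"ry":0,"rz":0,"grip":0.2},{"x":-1,"y":31,"z":0,"rx":0,"ry":0,"rz":0,"grip":0.2},{"x":0,"y":0,"z":0,"rx":0,"ry":0,"rz":0,"grip":0.2},{"x":0,"y":0,"z":10,"rx":0,"ry":0,"rz":0,"grip":0.2},{"x":0,"y":0,"z":15,"rx":0,"ry":0,"rz":0,"grip":0.2},{"x":0,"y":0,"z":15,"rx":0,"ry":0,"rz":0,"grip":0.2},{"x":0,"y":0,"z":15,"rx":0,"ry":0,"rz":0,"grip":0.2}]'
python3 -m creep '[{"x":0,"y":0,"z":7,"rx":0,"ry":0,"rz":0,"grip":0.2},{"x":0,"y":0,"z":3,"rx":0,"ry":0,"rz":0,"grip":0.2},{"x":0,"y":0,"z":0,"rx":0,"ry":0,"rz":0,"grip":0.2},{"x":0,"y":0,"z":0,"rx":0,"ry":0,"rz":0,"grip":0.2},{"x":0,"y":0,"z":0,"rx":0,"ry":0,"rz":0,"grip":0.2},{"x":0,"y":0,"z":0,"rx":0,"ry":0,"rz":0,"grip":0.2},{"x":0,"y":0,"z":0,"rx":0,"ry":0,"rz":0,"grip":0.2},{"x":0,"y":0,"z":0,"rx":0,"ry":0,"rz":0,"grip":0.2},{"x":0,"y":0,"z":0,"rx":0,"ry":0,"rz":0,"grip":0.2},{"x":0,"y":0,"z":0,"rx":0,"ry":0,"rz":0,"grip":0.2}]'
python3 go.py Bt
python3 - <<'E'
from h import *
c=optics.read_camera("wrist"); cv2.imwrite("pics/w9.png",c["color"])
E
```

```text
time: 23.98
eef_pos: [0.5779, -0.1031, 0.0326]
tcp_rot: [0.606, 0.795, -0.001, -0.002]
contact_force: [-0.3, 0.3, -0.3]
opening: 0.388
finger_force: 39.9
time: 24.82
eef_pos: [0.5808, -0.1034, 0.0256]
tcp_rot: [0.606, 0.796, 0.0, 0.0]
contact_force: [0.1, -0.2, -0.5]
opening: 0.386
finger_force: 39.9
t 24.82 tcp [ 580.8 -103.4   25.6] yaw 15.4 tilt 0.02 open 0.386 ff 39.9 [ 0.1 -0.2 -0.5]
Bt [ 582.8 -103.6] tool d (x,y) at z kept: [-0.7  1.9  0. ]
```

View pics/w9.png

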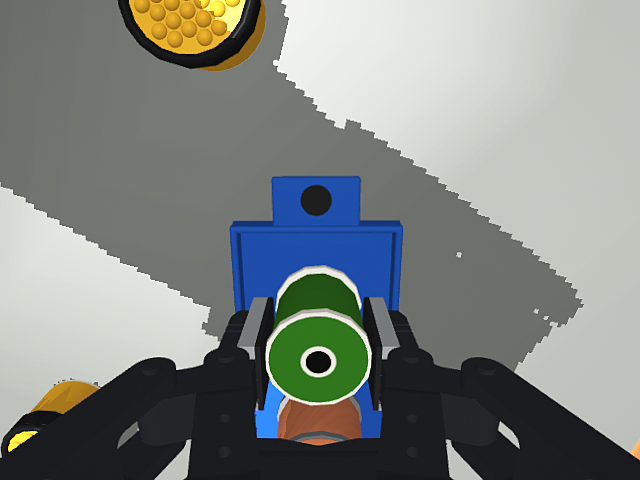

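Green is centred over the tab cell. Lower it.

```bash

python3 -m creep '[{"x":0,"y":0,"z":4,"rx":0,"ry":0,"rz":0,"grip":0.2},{"x":0,"y":0,"z":2,"rx":0,"ry":0,"rz":0,"grip":0.2},{"x":0,"y":0,"z":1,"rx":0,"ry":0,"rz":0,"grip":0.2},{"x":0,"y":0,"z":1,"rx":0,"ry":0,"rz":0,"grip":0.2},{"x":0,"y":0,"z":1,"rx":0,"ry":0,"rz":0,"grip":0.2},{"x":0,"y":0,"z":1,"rx":0,"ry":0,"rz":0,"grip":0.2},{"x":0,"y":0,"z":0.5,"rx":0,"ry":0,"rz":0,"grip":0.2},{"x":0,"y":0,"z":0.5,"rx":0,"ry":0,"rz":0,"grip":0.2},{"x":0,"y":0,"z":0.5,"rx":0,"ry":0,"rz":0,"grip":0.2},{"x":0,"y":0,"z":0,"rx":0,"ry":0,"rz":0,"grip":0.2}]'
```

```text
time: 25.7
eef_pos: [0.5807, -0.1034, 0.0139]
tcp_rot: [0.606, 0.796, 0.0, 0.0]
contact_force: [0.3, 0.4, -0.0]
opening: 0.383
finger_force: 39.9
```

```bash

python3 -m creep '[{"x":0,"y":0,"z":0.5,"rx":0,"ry":0,"rz":0,"grip":0.2},{"x":0,"y":0,"z":0.3,"rx":0,"ry":0,"rz":0,"grip":0.2},{"x":0,"y":0,"z":0.2,"rx":0,"ry":0,"rz":0,"grip":0.2},{"x":0,"y":0,"z":0,"rx":0,"ry":0,"rz":0,"grip":0.2},{"x":0,"y":0,"z":0,"rx":0,"ry":0,"rz":0,"grip":0.2},{"x":0,"y":0,"z":0,"rx":0,"ry":0,"rz":0,"grip":0.2},{"x":0,"y":0,"z":0,"rx":0,"ry":0,"rz":0,"grip":0.2},{"x":0,"y":0,"z":0,"rx":0,"ry":0,"rz":0,"grip":0.2},{"x":0,"y":0,"z":0,"rx":0,"ry":0,"rz":0,"grip":0.2},{"x":0,"y":0,"z":0,"rx":0,"ry":0,"rz":0,"grip":0.2}]'
```

```text
time: 26.53
eef_pos: [0.5808, -0.1034, 0.0138]
tcp_rot: [0.606, 0.796, -0.0, -0.0]
contact_force: [-2.6, 0.2, 5.6]
opening: 0.389
finger_force: 40.2
```

Seated. Release and rise.

```bash

python3 -m creep '[{"x":0,"y":0,"z":0,"rx":0,"ry":0,"rz":0,"grip":0.7},{"x":0,"y":0,"z":0,"rx":0,"ry":0,"rz":0,"grip":0.7},{"x":0,"y":0,"z":0,"rx":0,"ry":0,"rz":0,"grip":0.7},{"x":0,"y":0,"z":0,"rx":0,"ry":0,"rz":0,"grip":0.7},{"x":0,"y":0,"z":-3,"rx":0,"ry":0,"rz":0,"grip":0.7},{"x":0,"y":0,"z":-10,"rx":0,"ry":0,"rz":0,"grip":0.7},{"x":0,"y":0,"z":-20,"rx":0,"ry":0,"rz":0,"grip":0.7},{"x":0,"y":0,"z":-25,"rx":0,"ry":0,"rz":0,"grip":0.7},{"x":0,"y":0,"z":-25,"rx":0,"ry":0,"rz":0,"grip":0.7},{"x":0,"y":0,"z":0,"rx":0,"ry":0,"rz":0,"grip":0.75}]'
python3 go.py silver
```

```text
time: 27.37
eef_pos: [0.5847, -0.1047, 0.1029]
tcp_rot: [0.606, 0.796, 0.002, 0.006]
contact_force: [1.7, 0.4, 0.9]
opening: 0.751
finger_force: 0.0
t 27.37 tcp [ 584.7 -104.7  102.9] yaw 15.4 tilt 0.66 open 0.751 ff 0.0 [1.7 0.4 0.9]
silver [ 391.  -220.3] tool d (x,y) at z kept: [ -59.9 -217.5   -1.7]
```

```bash

python3 -m creep '[{"x":-10.4,"y":-35.7,"z":0,"rx":0,"ry":0,"rz":0,"grip":0.75},{"x":-10.4,"y":-35.7,"z":0,"rx":0,"ry":0,"rz":0,"grip":0.75},{"x":-10.4,"y":-35.7,"z":0,"rx":0,"ry":0,"rz":0,"grip":0.75},{"x":-10.4,"y":-35.7,"z":0,"rx":0,"ry":0,"rz":0,"grip":0.75},{"x":-10.4,"y":-35.7,"z":0,"rx":0,"ry":0,"rz":0,"grip":0.75},{"x":-10.4,"y":-35.7,"z":0,"rx":0,"ry":0,"rz":0,"grip":0.75},{"x":0,"y":0,"z":12,"rx":0,"ry":0,"rz":0,"grip":0.75},{"x":0,"y":0,"z":12,"rx":0,"ry":0,"rz":0,"grip":0.75},{"x":0,"y":0,"z":0,"rx":0,"ry":0,"rz":0,"grip":0.75},{"x":0,"y":0,"z":0,"rx":0,"ry":0,"rz":0,"grip":0.75}]'
python3 - <<'E'
from h import *
c=optics.read_camera("wrist"); cv2.imwrite("pics/w10.png",c["color"])
E
python3 go.py silver
```

```text
time: 28.2
eef_pos: [0.3903, -0.2203, 0.0716]
tcp_rot: [0.606, 0.796, 0.0, -0.001]
contact_force: [0.2, -0.9, 0.5]
opening: 0.753
finger_force: 0.0
t 28.25 tcp [ 391.  -220.5   72.2] yaw 15.4 tilt 0.00 open 0.748 ff 0.0 [0.3 0.2 0.2]
silver [ 391.  -220.3] tool d (x,y) at z kept: [ 0.2  0.1 -0. ]
```

View pics/w10.png

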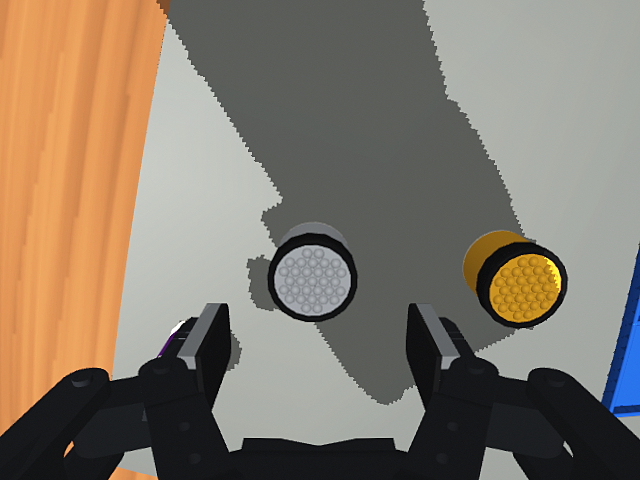

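The silver pot is at (313,277), 2 mm to the left, and purple is clear of the finger. Descend, grip and lift.

```bash

python3 -m creep '[{"x":0,"y":-2,"z":10,"rx":0,"ry":0,"rz":0,"grip":0.75},{"x":0,"y":0,"z":13,"rx":0,"ry":0,"rz":0,"grip":0.75},{"x":0,"y":0,"z":13,"rx":0,"ry":0,"rz":0,"grip":0.75},{"x":0,"y":0,"z":13,"rx":0,"ry":0,"rz":0,"grip":0.75},{"x":0,"y":0,"z":9,"rx":0,"ry":0,"rz":0,"grip":0.75},{"x":0,"y":0,"z":4,"rx":0,"ry":0,"rz":0,"grip":0.75},{"x":0,"y":0,"z":0,"rx":0,"ry":0,"rz":0,"grip":0.75},{"x":0,"y":0,"z":0,"rx":0,"ry":0,"rz":0,"grip":0.2},{"x":0,"y":0,"z":0,"rx":0,"ry":0,"rz":0,"grip":0.2},{"x":0,"y":0,"z":0,"rx":0,"ry":0,"rz":0,"grip":0.2}]' 50
python3 -m creep '[{"x":0,"y":0,"z":0,"rx":0,"ry":0,"rz":0,"grip":0.2},{"x":0,"y":0,"z":0,"rx":0,"ry":0,"rz":0,"grip":0.2},{"x":0,"y":0,"z":0,"rx":0,"ry":0,"rz":0,"grip":0.2},{"x":0,"y":0,"z":0,"rx":0,"ry":0,"rz":0,"grip":0.2},{"x":0,"y":0,"z":-10,"rx":0,"ry":0,"rz":0,"grip":0.2},{"x":0,"y":0,"z":-20,"rx":0,"ry":0,"rz":0,"grip":0.2},{"x":0,"y":0,"z":-25,"rx":0,"ry":0,"rz":0,"grip":0.2},{"x":0,"y":0,"z":-25,"rx":0,"ry":0,"rz":0,"grip":0.2},{"x":0,"y":0,"z":0,"rx":0,"ry":0,"rz":0,"grip":0.2},{"x":0,"y":0,"z":0,"rx":0,"ry":0,"rz":0,"grip":0.2}]'
python3 go.py Bb
```

```text
time: 29.08
eef_pos: [0.3897, -0.2218, 0.0109]
tcp_rot: [0.606, 0.796, -0.0, 0.001]
contact_force: [0.2, 0.0, -0.2]
opening: 0.473
finger_force: 50.5
time: 29.92
eef_pos: [0.3894, -0.2215, 0.0911]
tcp_rot: [0.606, 0.796, -0.0, 0.001]
contact_force: [-0.3, -0.6, -0.8]
opening: 0.473
finger_force: 50.6
t 29.92 tcp [ 389.4 -221.5   91.1] yaw 15.4 tilt 0.16 open 0.473 ff 50.6 [-0.3 -0.6 -0.8]
Bb [ 617.6 -228.8] tool d (x,y) at z kept: [-67.8 218.    0.5]
```

```bash

python3 -m creep '[{"x":-9.7,"y":31,"z":0,"rx":0,"ry":0,"rz":0,"grip":0.2},{"x":-9.7,"y":31,"z":0,"rx":0,"ry":0,"rz":0,"grip":0.2},{"x":-9.7,"y":31,"z":0,"rx":0,"ry":0,"rz":0,"grip":0.2},{"x":-9.7,"y":31,"z":0,"rx":0,"ry":0,"rz":0,"grip":0.2},{"x":-9.7,"y":31,"z":0,"rx":0,"ry":0,"rz":0,"grip":0.2},{"x":-9.7,"y":31,"z":0,"rx":0,"ry":0,"rz":0,"grip":0.2},{"x":-9.7,"y":31,"z":0,"rx":0,"ry":0,"rz":0,"grip":0.2},{"x":0,"y":0,"z":0,"rx":0,"ry":0,"rz":0,"grip":0.2},{"x":0,"y":0,"z":10,"rx":0,"ry":0,"rz":0,"grip":0.2},{"x":0,"y":0,"z":15,"rx":0,"ry":0,"rz":0,"grip":0.2}]'
python3 -m creep '[{"x":0,"y":0,"z":15,"rx":0,"ry":0,"rz":0,"grip":0.2},{"x":0,"y":0,"z":15,"rx":0,"ry":0,"rz":0,"grip":0.2},{"x":0,"y":0,"z":7,"rx":0,"ry":0,"rz":0,"grip":0.2},{"x":0,"y":0,"z":3,"rx":0,"ry":0,"rz":0,"grip":0.2},{"x":0,"y":0,"z":0,"rx":0,"ry":0,"rz":0,"grip":0.2},{"x":0,"y":0,"z":0,"rx":0,"ry":0,"rz":0,"grip":0.2},{"x":0,"y":0,"z":0,"rx":0,"ry":0,"rz":0,"grip":0.2},{"x":0,"y":0,"z":0,"rx":0,"ry":0,"rz":0,"grip":0.2},{"x":0,"y":0,"z":0,"rx":0,"ry":0,"rz":0,"grip":0.2},{"x":0,"y":0,"z":0,"rx":0,"ry":0,"rz":0,"grip":0.2}]'
python3 go.py Bb
python3 - <<'E'
from h import *
c=optics.read_camera("wrist"); cv2.imwrite("pics/w11.png",c["color"])
E
```

```text
time: 30.75
eef_pos: [0.6156, -0.2286, 0.0636]
tcp_rot: [0.606, 0.796, -0.0, -0.0]
contact_force: [1.1, -0.5, -1.3]
opening: 0.474
finger_force: 51.0
time: 31.58
eef_pos: [0.6165, -0.229, 0.0256]
tcp_rot: [0.606, 0.796, 0.0, 0.001]
contact_force: [0.1, -0.4, -0.3]
opening: 0.47
finger_force: 51.0
t 31.58 tcp [ 616.5 -229.    25.6] yaw 15.4 tilt 0.07 open 0.470 ff 51.0 [ 0.1 -0.4 -0.3]
Bb [ 617.6 -228.8] tool d (x,y) at z kept: [-0.1  1.   0. ]
```

View pics/w11.png

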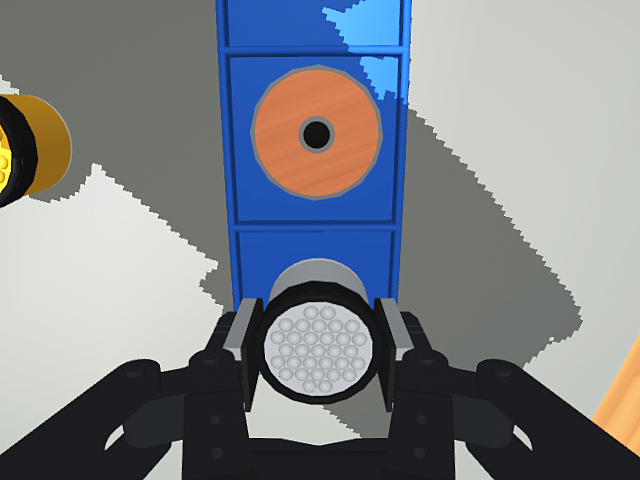

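Silver is well centred over the far cell, and copper stands centred in the middle. Lower it.

```bash

python3 -m creep '[{"x":0,"y":0,"z":4,"rx":0,"ry":0,"rz":0,"grip":0.2},{"x":0,"y":0,"z":2,"rx":0,"ry":0,"rz":0,"grip":0.2},{"x":0,"y":0,"z":1,"rx":0,"ry":0,"rz":0,"grip":0.2},{"x":0,"y":0,"z":1,"rx":0,"ry":0,"rz":0,"grip":0.2},{"x":0,"y":0,"z":1,"rx":0,"ry":0,"rz":0,"grip":0.2},{"x":0,"y":0,"z":1,"rx":0,"ry":0,"rz":0,"grip":0.2},{"x":0,"y":0,"z":0.8,"rx":0,"ry":0,"rz":0,"grip":0.2},{"x":0,"y":0,"z":0.7,"rx":0,"ry":0,"rz":0,"grip":0.2},{"x":0,"y":0,"z":0.5,"rx":0,"ry":0,"rz":0,"grip":0.2},{"x":0,"y":0,"z":0,"rx":0,"ry":0,"rz":0,"grip":0.2}]'
```

```text
time: 32.47
eef_pos: [0.6162, -0.2288, 0.0134]
tcp_rot: [0.606, 0.796, -0.0, -0.0]
contact_force: [-1.4, 0.5, 3.1]
opening: 0.475
finger_force: 51.4
```

Seated. Release, rise well clear, and check.

```bash

python3 -m creep '[{"x":0,"y":0,"z":0,"rx":0,"ry":0,"rz":0,"grip":0.75},{"x":0,"y":0,"z":0,"rx":0,"ry":0,"rz":0,"grip":0.75},{"x":0,"y":0,"z":0,"rx":0,"ry":0,"rz":0,"grip":0.75},{"x":0,"y":0,"z":0,"rx":0,"ry":0,"rz":0,"grip":0.75},{"x":0,"y":0,"z":-3,"rx":0,"ry":0,"rz":0,"grip":0.75},{"x":0,"y":0,"z":-10,"rx":0,"ry":0,"rz":0,"grip":0.75},{"x":0,"y":0,"z":-20,"rx":0,"ry":0,"rz":0,"grip":0.75},{"x":0,"y":0,"z":-25,"rx":0,"ry":0,"rz":0,"grip":0.75},{"x":0,"y":0,"z":-25,"rx":0,"ry":0,"rz":0,"grip":0.75},{"x":0,"y":0,"z":-25,"rx":0,"ry":0,"rz":0,"grip":0.75}]'
python3 -m creep '[{"x":-15,"y":-30,"z":-10,"rx":0,"ry":0,"rz":0,"grip":0.75},{"x":-15,"y":-30,"z":-10,"rx":0,"ry":0,"rz":0,"grip":0.75},{"x":-15,"y":-30,"z":-10,"rx":0,"ry":0,"rz":0,"grip":0.75},{"x":-15,"y":-20,"z":-10,"rx":0,"ry":0,"rz":0,"grip":0.75},{"x":-30,"y":0,"z":0,"rx":0,"ry":0,"rz":0,"grip":0.75},{"x":-30,"y":0,"z":0,"rx":0,"ry":0,"rz":0,"grip":0.75},{"x":-30,"y":0,"z":0,"rx":0,"ry":0,"rz":0,"grip":0.75},{"x":-30,"y":0,"z":0,"rx":0,"ry":0,"rz":0,"grip":0.75},{"x":0,"y":0,"z":0,"rx":0,"ry":0,"rz":0,"grip":0.75},{"x":0,"y":0,"z":0,"rx":0,"ry":0,"rz":0,"grip":0.75}]'
python3 - <<'E'
from h import *
c=optics.read_camera("top"); s=optics.read_camera("scene")
cv2.imwrite("pics/fin.png",np.vstack([cv2.resize(c["color"][110:330,100:520],(573,300)),cv2.resize(s["color"][140:370,130:570],(573,300))]))
E
```

```text
time: 33.3
eef_pos: [0.6162, -0.2288, 0.1229]
tcp_rot: [0.606, 0.796, 0.0, 0.0]
contact_force: [1.0, -0.0, -1.8]
opening: 0.752
finger_force: 0.0
time: 34.13
eef_pos: [0.5579, -0.433, 0.1613]
tcp_rot: [0.606, 0.795, 0.0, 0.0]
contact_force: [0.2, 0.3, -0.8]
opening: 0.75
finger_force: 0.0
```

View pics/fin.png

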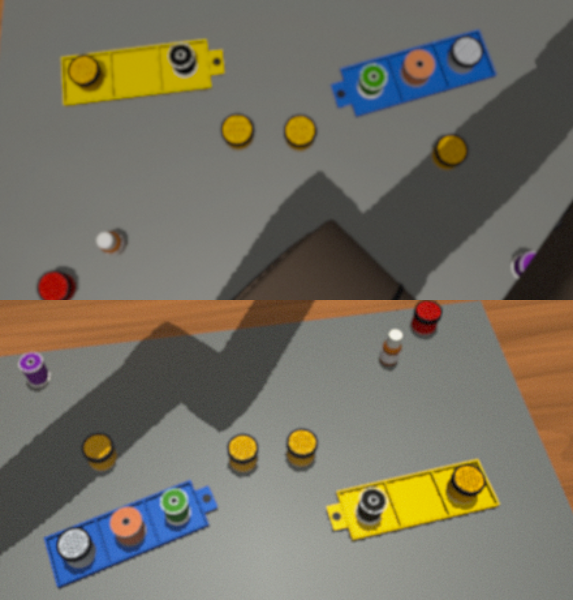

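Both views show all five items upright in the right cells. The decoys, purple thread, red beads and bottle are untouched, so I'm handing in.

```bash
python3 -c "
from plant import sign_off; print(sign_off())"
```

```text
the job is handed in; nothing more can be done
None
```

Both kits are made up as asked and the job is handed in at about 34 s: the final pictures show all five items upright in the right cells, and the purple thread, red beads, cement bottle and spare gold pots standing where they were.

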